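Close up the leaf jig for drilling

ROBOT

A 7-joint arm with a two-finger parallel gripper is mounted at the origin on a cart in front of the work surface, level with it; the furniture and walls round the work are solid. World frame = base frame: x ahead of the robot, y to its left, z up, the work surface at z = 0. Lengths are in m, angles in degrees, forces in N, time in s.
With the tool pointing down it reaches from about 0.35 to 0.775 m from the base axis. Payload 3.1 kg.
Tool frame: the origin (TCP) lies on the centre line of the jaws, within the pads' length; the fingertips stand env.tcp_to_tips ahead of it and the grasp point (between the pads) lies 2 mm behind it (env.tcp_to_tips is the distance from the TCP to the fingertips, in m); z points along the fingers, y is the direction in which the jaws open and shut (so a half turn about z gives the same grasp; the last joint's range is limited). The gripper opens to 85 mm and grips with 20 to 120 N. Pads are 22 mm wide; open, the fingers measure 114 mm over their backs; the gripper's body (76 mm by 85 mm) begins 54 mm behind the grasp point. The pads swing forward as they close: fully open they stand 13 mm farther back than shut.
Start: joints at [-71.03, 17.813, 0.802, 86.603, -0.252, 75.585, -1.558], TCP at [0.2, 0.512, 0.211] pointing down, gripper open.
Joint ranges: [-154.91, 154.91], [-16.99, 109.72], [-72.82, 74.43], [7.12, 147.25], [-82.49, 262.49], [11.32, 116.49], [-174.64, 174.64]. Speed limits (degrees/s): [159.86, 159.86, 180, 180, 180, 180, 180].

INTERFACE

Orientations are given as [roll, pitch, yaw] about the fixed x, y, z axes, in that order (R = Rz(yaw) Ry(pitch) Rx(roll)).
In Python, from plant import env gives the robot as it stands.
- The arm moves only by the tool jog_arm, never from a script. Its arguments are lists of equal length, an entry for each row: "offset": the shift along the world's x, y, z in mm, a list of three; "twist": the turn about the world's z in degrees. In form: {"offset": [[tx, ty, tz], ...], "twist": [twist, ...]}. A call has 1 to 12 rows; each row shifts and turns the commanded pose from where the row before left it; what a row does not reach is not made up. A row lasts 1/8 s, in which the tool goes at most 62.5 mm and 10.7 degrees, less where a joint would pass 70% of its speed; a pose out of reach is approached as far as the arm can. A call with a gripper value outside its range is refused whole. "hand" is the opening, from 0 (shut) to 1 (fully open), set as the call begins (left out, the last holds). The fingers move at their own pace and stop on an object; the grip force is fixed at half the most. Time passes only in rows, so rows that do not move let the fingers close. It gives the time, the measured TCP pose, the force and the opening at its end, in the units of the state.
- env.state(): the state, without advancing time (a new reading comes with each control period).
- env.grab_frame(name): name is "scene" or "top"; returns (picture, depth): 400x640x3 uint8, blue, green, red; 400x640 float32, m along the optical axis (not along the pixel's ray), 0 where there is no reading.
- env.camera_model(name): a dict with "intrinsics" (3x3 intrinsics, pixels), "R" (3x3) and "t" (3): a world point X has camera coordinates R X + t. Camera axes: x right, y down, z forward; pixel columns grow to the right and rows downward; lengths in m; the calibration is good to about 2 mm. A picture is of the moment at which its call begins. camera_model takes no time and is no camera call.
- env.close_job(): hands the job in, once; it reports no verdict.
Trained networks look in the newest picture that a camera, given by its name, has taken for a name from the list of things; names that differ only in an ending like _2 or _b are one class to them, and where a whole thing is asked for, a point or a joint stands for the part that bears it (a point fixed in the world has none). Each returns a list of dicts, best first, with "conf" (0 to 1); they miss things now and then, are a little off and sometimes report something else, mostly with a low value. They report only what shows in the picture. A call takes as long as a camera call. They do not tell look-alikes from the thing itself.
- env.search_frame(camera, target): "at" ([x, y, z] in m, in world coordinates, good to about 4 mm: the middle of the surface that is visible of it).
The state is a dict: "clock": time; "joint_positions": joint angles; "qd": joint speeds; "tau": joint torques, N m; "eef_pos": TCP position; "ee_rot": TCP orientation; "force": force on the tool from outside, world axes, zero at the start; "wrist_torque": the same for the moment, N m; "finger_gap": finger opening in m.
Only numpy, scipy, OpenCV 4.12 (cv2) and the standard library are available. Lean on these libraries where they do the work, as an engineer would, in place of code of your own. Each camera call takes 0.05 s, during which the arm holds its last target.

TASK

Get the loaded drilling jig ready for the drill, pushing with the fingertips only and picking nothing up: push the wooden block along its slot until it is hard against the end stop, swing the hinged leaf over and press it down flat on the jig, and then push the bolt fully across over the leaf's edge. Leave the other things on the bench where they lie.

Things in the scene. Friction and masses are not known exactly. Their poses are not given: they have to be found in the camera images.
- jig: Drilling jig fixed to the bench. Origin on the bench under the slot's middle; x along the slot from its mouth (robot's side) to the end stop, y left, z up. In this frame (mm): plywood base x -135 to 72, y -102 to 62, top z 12; two rails x -45 to 55, y 26.5 to 44.5 each side, tops z 49; stop face x 55; bolt carrier x -22 to 22, y -99 to -45; bolt guides' tops z 66.
- block_center (a point): Centre of the loose pale wooden block, 110 mm long (along the slot) x 50 wide x 35 high, 0.09 to 0.18 kg. It lies on the base (z 12 to 47 of the jig's frame), started in the slot, its near end sticking out toward the robot. Hard against the end stop its centre is at x 0, y about 0 of the jig's frame.
- leaf (a joint): Angle of the hinged aluminium leaf (116 mm along the slot, 6 thick, two steel drill bushes): 0 = shut, flat on the rails; 1.57 = upright; starts at 2.2 to 2.5, leaning back to the left. Stiff hinge (0.1 N m): it stays where left and must be pushed all the way. A lip (14 mm deep) under its near edge drops in front of the block; it lands on top, keeping the leaf up, if the block is not home.
- leaf_hinge (a point): Point on the hinge axis level with the middle of the leaf's length: 52 mm above the bench, at x -6, y 47.5 of the jig's frame. The axis is parallel to the jig's x; as it shuts, the leaf turns about it from the left over the top to the right.
- leaf_edge (a point): Middle of the leaf's free edge (half-way through its thickness), 88.5 mm from the hinge axis; moves with the leaf. Shut, it lies at x -6, y -41, z 52 of the jig's frame, the leaf's top at z 55. The flanges of the two drill bushes (18 mm across, at x -25 and 25, y 0) stand 3 mm above that.
- bolt (a joint): Travel of the steel barrel bolt toward the jig's +y (left): 0 = drawn back (it starts at 0 to 0.005), 0.028 m = fully shot, its end lying over the leaf's free edge. It slides with 2 N of friction and stays where it is left; drawn back it is clear of the leaf.
- bolt_knob (a point): Centre of the 15 mm ball on top of the bolt's knob, a 10 mm thick upright post standing on the bolt from z 60; the ball's centre is at z 88 of the jig's frame, x 0, y -87 when drawn back and -59 when shot. Push it from its right side.
- spare_offcut: Bystander: flat wooden offcut 60 x 90 x 18 mm lying left of the jig; origin under its centre. Leave it where it lies.
- tape_measure: Bystander: grey tape measure 36 x 76 x 70 mm standing right of the jig; origin under its centre. Leave it where it is.
- thin_strip: Bystander: thin wooden strip 38 x 130 x 12 mm lying right of the jig, y of its frame lengthwise; origin under its centre. Leave it where it lies.
- block: The same wooden block: frame with its origin under the block's centre, y along its length.
There are look-alikes about, which are no part of the job. Leave any turquoise look-alike of the block alone.

How it is judged:
By the outcome, as a careful person would: the job done as asked, in the order asked, and still so for the second after the job is handed in, with the robot touching nothing.
It also fails if it takes over 51 s, if anything falls off the work surface, if the arm or the gripper's body presses on something with over 40 N, if the wrist force passes 120 N, or if a joint passes its speed limit or range.

## Working session

There is one attempt and no reset: what is moved stays moved. The work goes in short steps, Python scripts to look and compute and a tool call to move; the robot and the scene stay as the last step left them, time stands still between calls to the robot, and variables do not carry over. Pictures are saved under pics/ and viewed, and the job is handed in when it is done.

Besides the shell and the picture viewer there is one more tool, called as a command line: name --pt "numbers of a row" for each row, then --argument value for the rest. jog_arm: Moves the arm, as the interface text tells. Its arguments: {"type":"object","properties":{"offset":{"type":"array"},"twist":{"type":"array"},"hand":{"type":"number"}},"required":["offset","twist"]}

```bash
mkdir -p pics; cat > h.py <<'E'
from plant import env
import numpy as np, cv2
def cam(n):
    m=env.camera_model(n);return np.array(m["intrinsics"]),np.array(m["R"]),np.array(m["t"])
def proj(n,X):
    K,R,t=cam(n);p=K@(R@np.asarray(X,float)+t);return p[:2]/p[2]
def unproj(n,u,v,d):
    K,R,t=cam(n);return R.T@(np.linalg.inv(K)@np.array([u,v,1.])*d-t)
def cloud(n,dep):
    K,R,t=cam(n);v,u=np.mgrid[:dep.shape[0],:dep.shape[1]]
    P=np.stack([(u-K[0,2])/K[0,0]*dep,(v-K[1,2])/K[1,1]*dep,dep],-1)
    return (P-t)@R
E
python3 - <<'E'
from h import *
print(env.state(), env.tcp_to_tips)
for n in("scene","top"):
    p,d=env.grab_frame(n);cv2.imwrite(f"pics/{n}0.png",p);np.savez(f"{n}0.npz",p=p,d=d)
    K,R,t=cam(n);print(n,K[0,0],-R.T@t,R[2])
    for x in ["jig","block","leaf","leaf_edge","bolt_knob","bolt","spare_offcut","tape_measure","thin_strip"]:
        print(x,[(np.round(r["at"],3).tolist(),round(r["conf"],2),proj(n,r["at"]).astype(int).tolist()) for r in env.search_frame(n,x)[:4]])
E
```

```text
{'clock': 0.0, 'joint_positions': array([-71.03094285,  17.8596524 ,   0.80168371,  86.69112274,
        -0.25229003,  75.58214513,  -1.55925749]), 'qd': array([ 0.0789011 , -0.04854608,  0.09905137, -0.06143122, -0.02352857,
       -0.03749805, -0.06087127]), 'tau': array([-4.74824378e-05, -3.79920387e+01,  1.46012823e-01, -2.30595803e+01,
        1.21150134e-02,  1.35833194e-02, -1.57519889e-05]), 'eef_pos': array([0.2000237 , 0.51152814, 0.21023449]), 'ee_rot': array([-1.79868947e+02,  5.22639456e-03,  1.58645256e+02]), 'force': array([ 0.30683824, -0.60778428, -0.2227228 ]), 'wrist_torque': array([-0.01280438, -0.02448809,  0.01033743]), 'finger_gap': 0.08573723421107123} 0.017
scene 390.96892870845903 [-0.0128475  -0.51243546  0.41654183] [ 0.656494   0.6455747 -0.3901909]
jig [([0.554, -0.032, 0.034], 0.62, [342, 225])]
block [([0.524, -0.006, 0.048], 0.97, [324, 220]), ([0.514, 0.289, 0.023], 0.76, [238, 195]), ([0.548, -0.03, 0.036], 0.72, [340, 225])]
leaf [([0.583, 0.066, 0.087], 0.73, [319, 186])]
leaf_edge [([0.582, 0.066, 0.082], 0.94, [318, 189])]
bolt_knob [([0.566, -0
[... 207 characters left out ...]
[([0.549, -0.173, 0.01], 0.69, [396, 261])]
top 424.0871453469439 [0.42187823 0.05417664 0.96917198] [ 0.12776035  0.00870567 -0.99176686]
jig [([0.556, -0.005, 0.024], 0.64, [349, 192]), ([0.59, 0.075, 0.086], 0.39, [312, 173])]
block [([0.555, -0.007, 0.046], 0.92, [350, 191]), ([0.532, 0.314, 0.034], 0.72, [206, 205]), ([0.569, -0.085, 0.062], 0.22, [387, 182])]
leaf [([0.586, 0.07, 0.089], 0.6, [314, 174])]
leaf_edge [([0.591, 0.073, 0.083], 0.92, [313, 173])]
bolt_knob []
bolt [([0.554, -0.004, 0.044], 0.64, [349, 191])]
spare_offcut [([0.559, 0.17, 0.02], 0.71, [271, 193])]
tape_measure [([0.489, -0.224, 0.056], 0.66, [452, 218])]
thin_strip [([0.563, -0.173, 0.015], 0.75, [423, 187])]
```

```bash
python3 - <<'E'
from h import *
a=np.load("scene0.npz")["p"];b=np.load("top0.npz")["p"]
cv2.imwrite("pics/s0c.png",cv2.resize(a[150:310,200:440],(800,533),interpolation=cv2.INTER_CUBIC))
cv2.imwrite("pics/t0c.png",cv2.resize(b[120:280,220:460],(800,533),interpolation=cv2.INTER_CUBIC))
E
```

```text
(no output)
```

View pics/scene0.png

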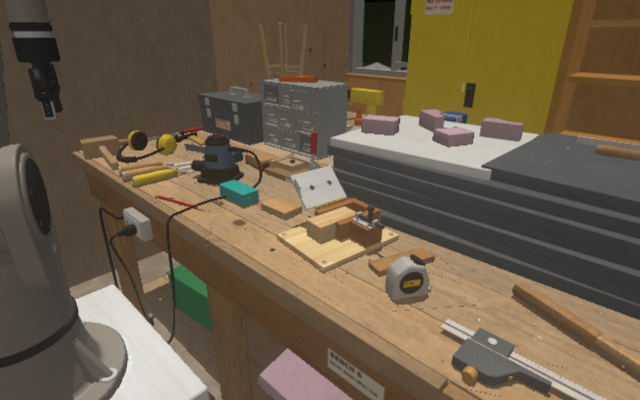

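View pics/top0.png

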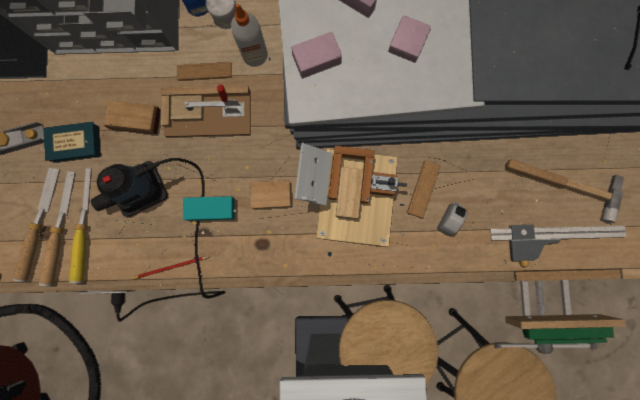

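```bash
sleep 1
```

```text
(no output)
```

View pics/s0c.png

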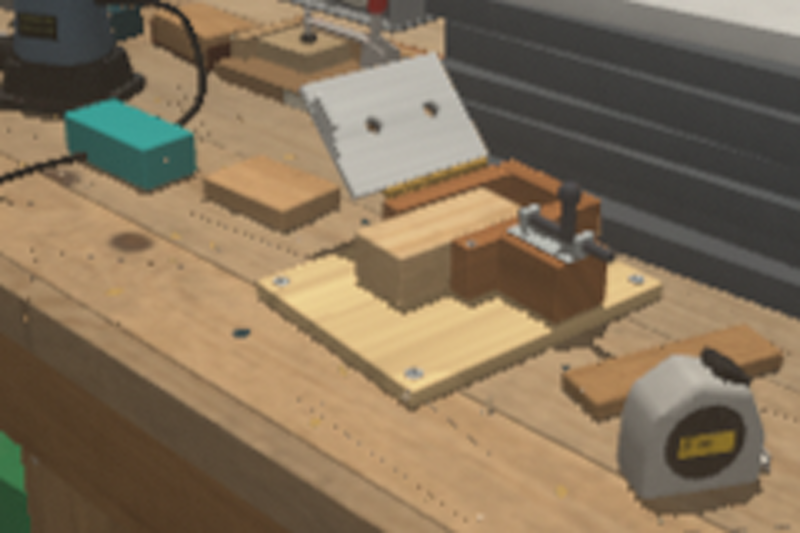

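View pics/t0c.png

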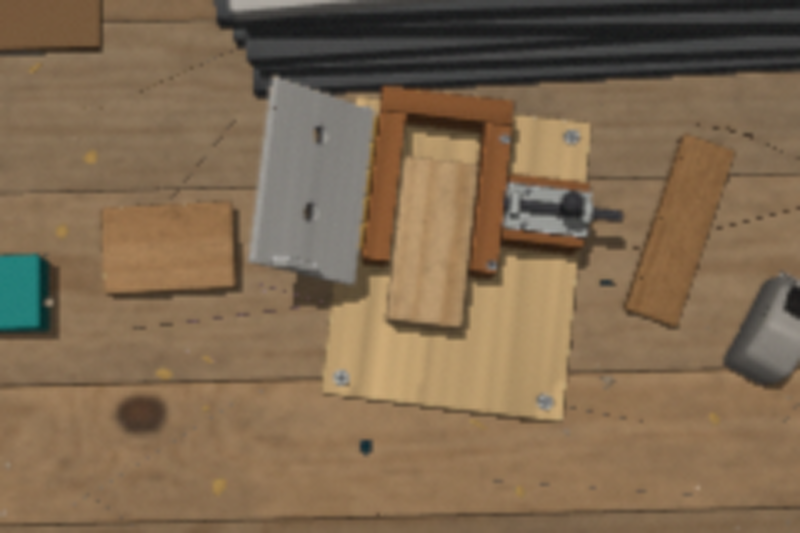

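The top view shows these candidates for the block: the pale block in the jig's slot at (349,192), the turquoise look-alike at (209,208) and the flat offcut at (271,193). I choose the pale one in the slot. The leaf leans left at (314,174), and the bolt knob is at about (391,181). Next I'll fit the jig's pose.

```bash
cat > fit.py <<'E'
from h import *
from scipy.optimize import least_squares
def onplane(n,u,v,z):
    K,R,t=cam(n);c=-R.T@t;r=R.T@(np.linalg.inv(K)@np.array([u,v,1.]));return c+r*(z-c[2])/r[2]
E
python3 - <<'E'
from fit import *
s=240/800
T=lambda x,y:(220+x*s-.35,120+y*s-.35); S=lambda x,y:(200+x*s-.35,150+y*s-.35)
# (cam,pix,jig pt mm)
obs=[("top",T(323,393),(-135,62,12)),("top",T(562,420),(-135,-102,12)),("top",T(591,122),(72,-102,12)),
("top",T(363,260),(-45,44.5,49)),("top",T(490,273),(-45,-44.5,49)),
("scene",S(258,285),(-135,62,12)),("scene",S(412,393),(-135,-102,12)),("scene",S(662,283),(72,-102,12)),
("scene",S(455,240),(-45,-26.5,49))]
def W(p,q):
    c,s_=np.cos(p[2]),np.sin(p[2]);x,y,z=np.array(q)/1e3
    return np.array([p[0]+c*x-s_*y,p[1]+s_*x+c*y,z])
for sel in (("top",),("scene",),("top","scene")):
    o=[k for k in obs if k[0] in sel]
    f=lambda p:np.concatenate([proj(n,W(p,q))-px for n,px,q in o])
    r=least_squares(f,[.56,0,0],loss="soft_l1");print(sel,r.x[:2],np.degrees(r.x[2]),np.round(f(r.x).reshape(-1,2),1).tolist())
p=r.x;np.save("jig.npy",p)
for n in("top","scene"):
    z=np.load(n+"0.npz");P=cloud(n,z["d"]).reshape(-1,3)[(z["d"]>0).ravel()]
    c,s_=np.cos(p[2]),np.sin(p[2]);d=P-[p[0],p[1],0];J=np.stack([c*d[:,0]+s_*d[:,1],-s_*d[:,0]+c*d[:,1],d[:,2]],1)*1e3
    # block top
    m=(abs(J[:,2]-47)<6)&(abs(J[:,1])<24)&(J[:,0]<45)&(J[:,0]>-130)
    print(n,"blocktop",m.sum(),J[m].min(0),J[m].max(0),np.median(J[m],0))
    m=(abs(J[:,2]-12)<4)&(J[:,1]<-50)&(J[:,0]<-40)&(J[:,0]>-130);print("base z",np.median(J[m,2]))
    m=(J[:,2]>72)&(J[:,2]<110)&(abs(J[:,0])<20)&(J[:,1]<-45)&(J[:,1]>-110);print("knob",m.sum(),J[m].min(0) if m.any() else'',J[m].max(0) if m.any() else '',np.median(J[m],0))
    m=(J[:,2]>65)&(J[:,2]<160)&(J[:,1]>40)&(J[:,1]<140)&(abs(J[:,0]+6)<55)
    print("leaf ang",m.sum(),np.degrees(np.median(np.arctan2(J[m,2]-52,-(J[m,1]-47.5)))), J[m].min(0),J[m].max(0))
    im=cv2.resize(z["p"],None,fx=2,fy=2)
    def line(a,b):cv2.line(im,*[tuple(int(round(x*2+.5)) for x in proj(n,W(p,q))) for q in(a,b)],(0,0,255),1)
    for x0,x1,y0,y1,h in((-135,72,-102,62,12),(-45,55,26.5,44.5,49),(-45,55,-44.5,-26.5,49),(-22,22,-99,-45,49)):
        q=[(x0,y0,h),(x1,y0,h),(x1,y1,h),(x0,y1,h)]
        for i in range(4):line(q[i],q[i-1])
    u,v=(proj(n,W(p,(0,0,30)))*2).astype(int)
    cv2.imwrite(f"pics/{n}w.png",cv2.resize(im[v-130:v+130,u-170:u+170],None,fx=2.3,fy=2.3))
E
```

```text
('top',) [ 0.58118956 -0.00717273] -7.796691105349466 [[-0.7, 0.3], [0.3, 0.4], [-0.2, -0.2], [-0.5, -0.5], [1.9, 0.0]]
('scene',) [ 0.58223563 -0.00804338] -8.01947723678428 [[-0.6, -1.0], [0.5, 0.1], [1.0, 0.1], [-1.0, 0.2]]
('top', 'scene') [ 0.58147031 -0.00750173] -7.814955314990769 [[-0.6, 0.2], [0.5, 0.2], [-0.0, -0.3], [-0.4, -0.7], [2.1, -0.1], [-1.0, -0.9], [0.3, 0.2], [0.6, 0.0], [-1.4, 0.2]]
top blocktop 1084 [-83.94566249 -23.99422528  41.55803516] [26.14917453 23.97572584 52.92009069] [-2.97730982e+01 -4.40071291e-02  4.79375677e+01]
base z 11.952900519616355
knob 45 [ -8.1891224  -91.09863836  72.08449747] [  6.47701195 -76.94501397  99.62661611] [ -2.13310953 -83.98890709  93.63128938]
leaf ang 1445 131.24458350737706 [-60.9859392   51.71154851  65.06432375] [ 48.89164428 112.33962537 119.875469  ]
scene blocktop 512 [-86.38080654 -23.97520507  41.11300233] [24.14097214 23.81957812 51.5283037 ] [-38.90678503  -1.57150944  47.82887129]
base z 11.256568558142362
knob 68 [ -9.53960311 -91.75436891  72.65181622] [  2.48845755 -79.29185864  96.23475887] [ -4.61511678 -86.91149444  88.17530921]
leaf ang 1156 131.26339880667481 [-60.81205578  53.6388247   65.04763499] [ 48.98774779 110.1300689  118.19525202]
```

```bash
sleep 1
```

```text
(no output)
```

View pics/topw.png

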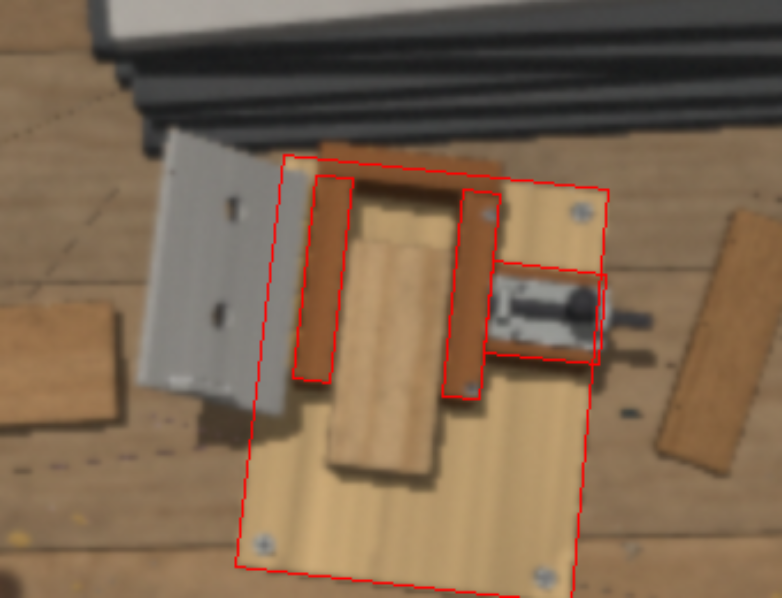

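View pics/scenew.png

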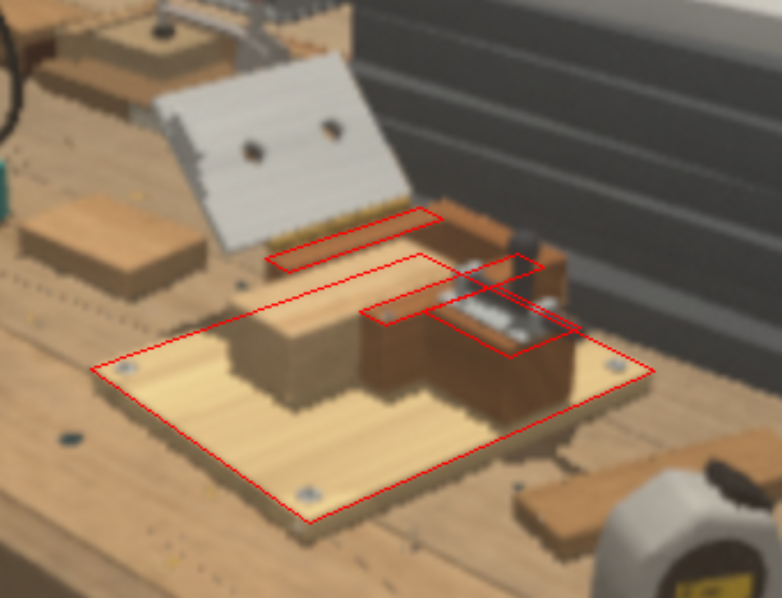

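jog_arm --pt "26 -50 0" --pt "26 -50 0" --pt "26 -50 0" --pt "26 -50 0" --pt "26 -50 0" --pt "26 -50 0" --pt "26 -50 0" --pt "26 -50 0" --pt "26 -50 0" --pt "24 -52 0" --pt "0 0 0" --twist '[1.36, 1.36, 1.36, 1.36, 1.36, 1.36, 1.36, 1.36, 1.36, 1.36, 0]' --hand 0

```text
clock: 2.38
eef_pos: [0.4596, 0.0042, 0.2118]
ee_rot: [-179.8, 0.1, 171.6]
force: [-1.2, 0.8, -0.4]
finger_gap: -0.0003
```

jog_arm --pt "0 0 -45" --pt "0 0 -45" --pt "0 0 -45" --pt "0 0 -37" --pt "0 0 0" --pt "0 0 0" --twist '[0.5, 0, 0, 0, 0, 0]'

```text
clock: 3.12
eef_pos: [0.4595, 0.0109, 0.0406]
ee_rot: [180.0, 0.1, 172.8]
force: [-0.0, 0.4, 0.8]
finger_gap: 0.0001
```

jog_arm --pt "8 -1.1 0" --pt "8 -1.1 0" --pt "6 -0.8 0" --pt "4 -0.6 0" --pt "4 -0.6 0" --pt "4 -0.6 0" --pt "4 -0.6 0" --pt "4 -0.6 0" --pt "4 -0.6 0" --pt "4 -0.6 0" --pt "3 -0.4 0" --pt "0 0 0" --twist '[0, 0, 0, 0, 0, 0, 0, 0, 0, 0, 0, 0]'

```text
clock: 4.62
eef_pos: [0.5116, 0.0026, 0.0393]
ee_rot: [-180.0, 0.0, 172.7]
force: [-0.6, -0.0, -0.6]
finger_gap: 0.0001
```

jog_arm --pt "2 -0.3 0" --pt "2 -0.3 0" --pt "2 -0.3 0" --pt "1 -0.1 0" --pt "0 0 0" --twist '[0, 0, 0, 0, 0]'

```text
clock: 5.25
eef_pos: [0.5183, 0.0016, 0.0393]
ee_rot: [-180.0, -0.0, 172.7]
force: [-0.3, 0.4, -1.1]
finger_gap: -0.0002
```

```bash
python3 - <<'E'
from h import *
for n in("scene","top"):
    p,d=env.grab_frame(n);u,v=proj(n,[.56,-.01,.05]).astype(int)
    cv2.imwrite(f"pics/{n}1.png",cv2.resize(p[v-60:v+60,u-80:u+80],None,fx=4.5,fy=4.5,interpolation=cv2.INTER_CUBIC))
E
sleep 1
```

```text
(no output)
```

View pics/scene1.png

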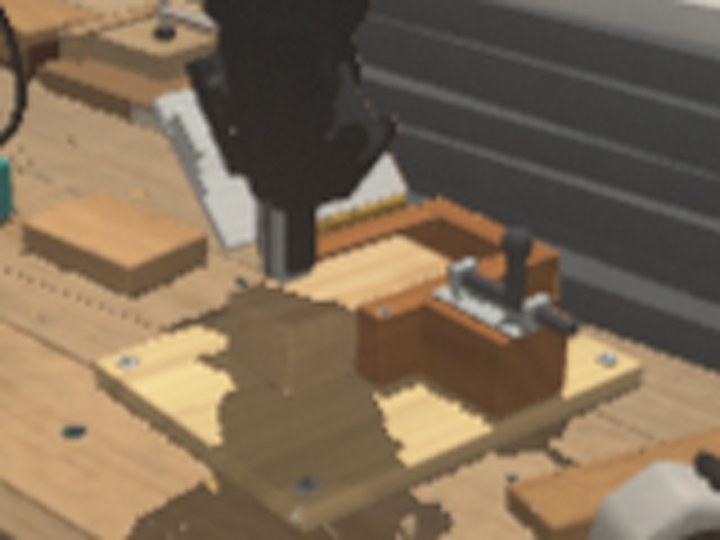

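View pics/top1.png

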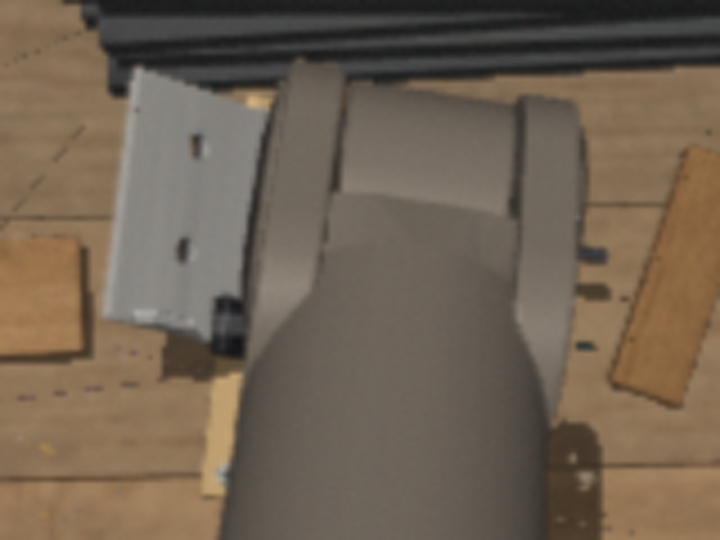

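```bash
python3 - <<'E'
from h import *
print(env.state())
n="scene";u,v=proj(n,[.56,-.01,.05]).astype(int)
for X in ([.518,.0016,.039],[.518,.0016,.022],[.518,.0016,.06],[.4977,.004,.047]): print(X,(proj(n,X)-[u-80,v-60])*4.5)
p,d=env.grab_frame(n);P=cloud(n,d)
for cx,cy in((288,240),(288,265),(285,275),(290,340),(290,310),(260,350)):
    a,b=int(cx/4.5+u-80),int(cy/4.5+v-60);print(cx,cy,P[b,a],p[b,a])
E
```

```text
{'clock': 5.35, 'joint_positions': array([-22.44242754,  25.17884101,  26.467972  , 105.43486234,
       -13.81892586,  52.56421475,  93.06091936]), 'qd': array([ 0.02167285, -0.08089258, -0.01664086,  0.098404  , -0.04075067,
       -0.0999445 ,  0.02494585]), 'tau': array([ 7.62327632e-03, -3.65547824e+01,  4.41480830e+00, -1.84038162e+01,
        9.62711958e-03, -2.85734386e-03,  9.20769185e-05]), 'eef_pos': array([0.51820716, 0.00164319, 0.03929105]), 'ee_rot': array([ 1.79998395e+02, -7.04127293e-03,  1.72742890e+02]), 'force': array([-0.24623698, -0.42397889, -0.5438946 ]), 'wrist_torque': array([0.0761072 , 0.00403396, 0.01073652]), 'finger_gap': -0.00026946258827840113}
[0.518, 0.0016, 0.039] [286.07691201 315.42000833]
[0.518, 0.0016, 0.022] [286.08713598 347.42598121]
[0.518, 0.0016, 0.06] [286.06405388 275.16784739]
[0.4977, 0.004, 0.047] [251.7746212  312.70400655]
288 240 [ 0.50772723 -0.00957322  0.08569741] [38 44 51]
288 265 [ 0.50784771 -0.00945905  0.07437602] [39 45 52]
285 275 [ 0.51159787 -0.00295485  0.06408924] [89 94 98]
290 340 [ 0.49564116 -0.02125774  0.04413831] [ 80 110 133]
290 310 [ 0.5149642  -0.00258928  0.0465213 ] [ 72  98 118]
260 350 [0.49807003 0.00144738 0.03018235] [ 73  99 120]
```

```bash
python3 - <<'E'
from h import *
n="scene"
p,d=env.grab_frame(n);P=cloud(n,d)
dark=(p.max(2)<125)&(d>0)
m=dark&(abs(P[...,0]-.512)<.03)&(abs(P[...,1]-.0)<.03)&(P[...,2]>.053)&(P[...,2]<.13)
for z in np.arange(.05,.13,.008):
    k=m&(abs(P[...,2]-z)<.004)
    if k.any(): print(round(z,3),k.sum(),P[k].min(0).round(4),P[k].max(0).round(4))
z0=np.load("scene0.npz");P0=cloud(n,z0["d"]);m=(z0["d"]>0)&(np.linalg.norm(P0[...,:2]-[.2,.512],axis=-1)<.1)&(P0[...,2]>.1)
for z in np.arange(.14,.36,.015):
    k=m&(abs(P0[...,2]-z)<.0075)
    if k.any(): print(round(z,3),k.sum(),P0[k].min(0).round(4),P0[k].max(0).round(4))
cv2.imwrite("pics/f0.png",cv2.resize(z0["p"][0:140,0:140],(560,560)))
cv2.imwrite("pics/f1.png",p)
E
```

```text
0.066 20 [ 0.5044 -0.0109  0.0634] [0.5232 0.0067 0.07  ]
0.074 44 [ 0.5043 -0.0131  0.0701] [0.5209 0.0099 0.078 ]
0.082 48 [ 0.5038 -0.0129  0.0783] [0.5202 0.0095 0.0858]
0.09 45 [ 0.5032 -0.0131  0.0865] [0.5209 0.0092 0.0939]
0.098 35 [ 0.5025 -0.0136  0.0942] [0.5186 0.0143 0.1016]
0.106 54 [ 0.5    -0.0299  0.1024] [0.5265 0.0277 0.11  ]
0.114 86 [ 0.4993 -0.0299  0.11  ] [0.5262 0.0294 0.1179]
0.122 54 [ 0.4989 -0.03    0.118 ] [0.5193 0.0292 0.126 ]
0.245 67 [0.1706 0.46   0.2446] [0.2265 0.555  0.2524]
0.26 146 [0.17   0.4542 0.253 ] [0.2264 0.5547 0.2674]
0.275 147 [0.1699 0.4543 0.2676] [0.226  0.5549 0.2825]
0.29 146 [0.1601 0.4376 0.2825] [0.2352 0.5748 0.2974]
0.305 203 [0.16   0.4373 0.2975] [0.2346 0.5714 0.3122]
0.32 193 [0.1604 0.439  0.3126] [0.2348 0.5728 0.3274]
0.335 212 [0.1618 0.4396 0.3277] [0.2334 0.5693 0.3424]
0.35 184 [0.162  0.4411 0.3425] [0.2321 0.567  0.3574]
```

View pics/f0.png

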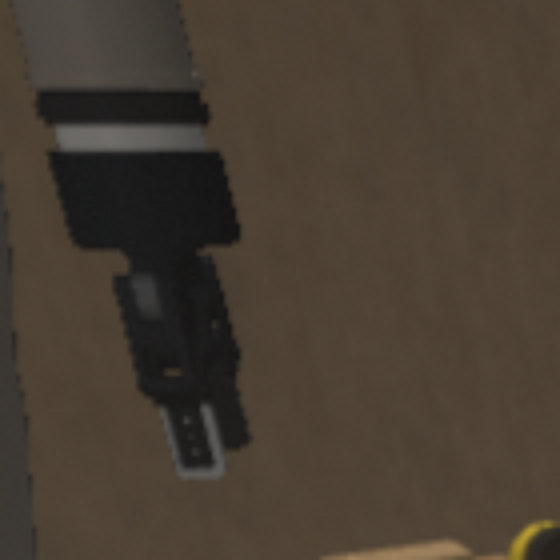

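View pics/f1.png

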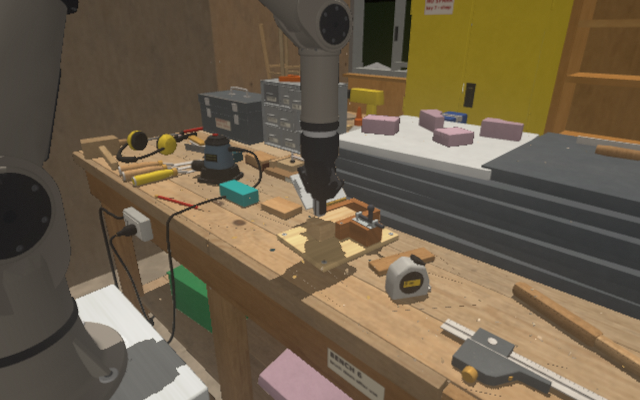

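The picture disagrees with the reported pose. The fingertips show at z ≈ 0.06 (crop pixel (288,278)), not 0.022, and the block's near end is still at jig x ≈ -85, so the fingers passed over it. The start frame shows the same offset of about 40 mm. I'll back off, go lower and check in the picture.

jog_arm --pt "-20 2.7 0" --pt "-20 2.7 0" --pt "-20 2.7 0" --pt "0 0 -10" --pt "0 0 -10" --pt "0 0 -5" --pt "0 0 0" --pt "0 0 0" --twist '[0, 0, 0, 0, 0, 0, 0, 0]'

```text
clock: 6.45
eef_pos: [0.4588, 0.0095, 0.0143]
ee_rot: [-180.0, 0.0, 172.7]
force: [-0.1, -0.2, -0.4]
finger_gap: 0.0004
```

```bash
cat > tip.py <<'E'
from h import *
import sys
n="scene"
p,d=env.grab_frame(n);P=cloud(n,d);s=env.state();x,y,z=s["eef_pos"];print(s["eef_pos"],s["force"])
u,v=proj(n,[x,y,z]).astype(int)
cv2.imwrite("pics/%s.png"%sys.argv[1],cv2.resize(p[max(v-80,0):v+40,u-80:u+80],None,fx=4.5,fy=4.5,interpolation=cv2.INTER_CUBIC))
dark=(p.astype(int).max(2)-p.astype(int).min(2)<22)&(p.max(2)<125)&(d>0)
m=dark&(abs(P[...,0]-x)<.03)&(abs(P[...,1]-y)<.03)&(P[...,2]<z+.09)&(P[...,2]>z-.03)
for q in np.arange(z-.03,z+.09,.008):
    k=m&(abs(P[...,2]-q)<.004)
    if k.sum()>2: print(round(q,3),k.sum(),P[k].min(0).round(4),P[k].max(0).round(4))
E
python3 tip.py t2
```

```text
[0.45877056 0.00961475 0.01442486] [ 0.23287855  0.34449123 -0.23757357]
0.04 14 [ 0.446  -0.0029  0.0394] [0.457  0.0118 0.0443]
0.048 40 [ 0.4443 -0.0049  0.0446] [0.4611 0.0139 0.0522]
0.056 45 [ 0.4444 -0.0053  0.0526] [0.4612 0.015  0.0604]
0.064 48 [ 0.4446 -0.0051  0.0607] [0.4627 0.0147 0.0682]
0.072 31 [ 0.4441 -0.0052  0.0684] [0.4621 0.0168 0.0763]
0.08 42 [ 0.4414 -0.0202  0.0765] [0.4689 0.0366 0.0843]
0.088 69 [ 0.4384 -0.0192  0.0845] [0.4691 0.0386 0.0923]
0.096 49 [ 0.439  -0.0189  0.0924] [0.4618 0.0386 0.1004]
```

```bash
sleep 1
```

```text
(no output)
```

View pics/t2.png

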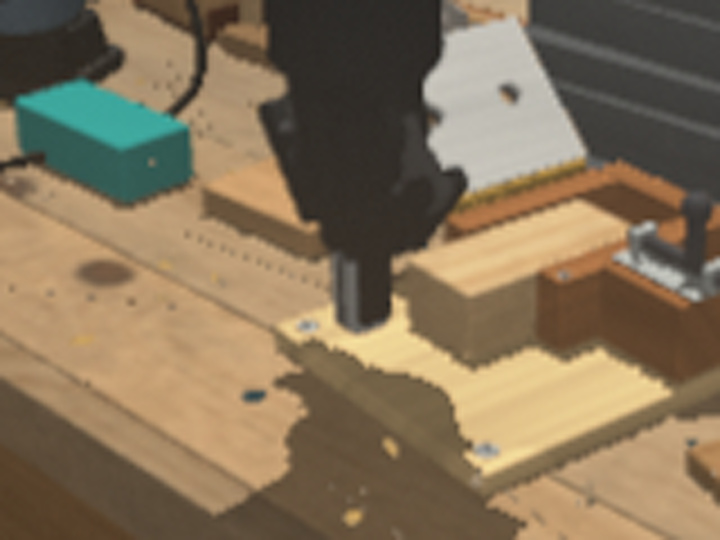

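jog_arm --pt "0 0 -8" --pt "0 0 -7" --pt "8 -1.1 0" --pt "8 -1.1 0" --pt "6 -0.8 0" --pt "4 -0.6 0" --pt "4 -0.6 0" --pt "4 -0.6 0" --pt "4 -0.6 0" --pt "4 -0.6 0" --pt "4 -0.6 0" --pt "0 0 0" --twist '[0, 0, 0, 0, 0, 0, 0, 0, 0, 0, 0, 0]'

```text
clock: 8.0
eef_pos: [0.5052, 0.003, -0.0006]
ee_rot: [-180.0, 0.1, 172.7]
force: [-0.1, 0.4, 0.6]
finger_gap: -0.0002
```

```bash
python3 tip.py t3
```

```text
[ 0.50488688  0.00304211 -0.00056612] [-0.58828666  0.69547056 -0.64161811]
0.025 17 [ 0.4905 -0.009   0.0223] [0.5102 0.0047 0.029 ]
0.033 41 [ 0.4903 -0.0122  0.0297] [0.5068 0.0082 0.0373]
0.041 36 [ 0.4902 -0.0128  0.0376] [0.5067 0.0162 0.0451]
0.049 48 [ 0.49   -0.0126  0.0455] [0.5064 0.0154 0.0533]
0.057 26 [ 0.4908 -0.0118  0.0536] [0.506  0.0119 0.0605]
0.065 40 [ 0.4869 -0.0261  0.0616] [0.5116 0.0254 0.0693]
0.073 75 [ 0.4865 -0.0269  0.0695] [0.5144 0.0323 0.0774]
0.081 47 [ 0.4861 -0.0268  0.0775] [0.5078 0.0314 0.0854]
```

```bash
sleep 1
```

```text
(no output)
```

View pics/t3.png

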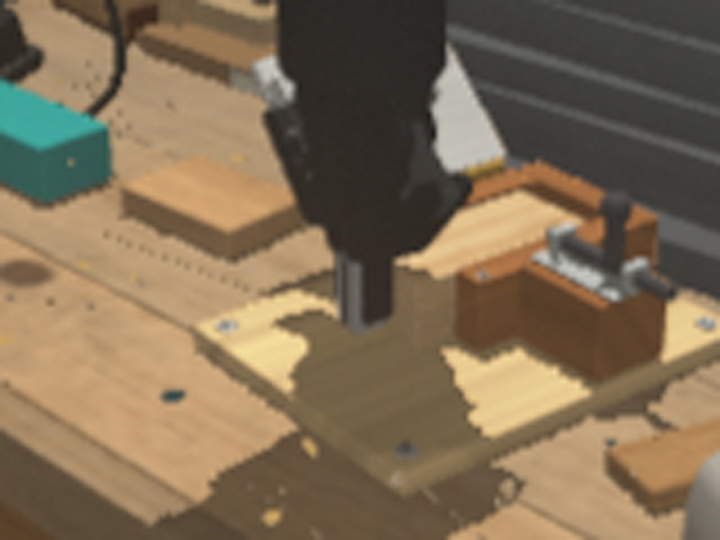

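The block is now moving, with the fingers on its near end.

jog_arm --pt "3 -0.4 0" --pt "3 -0.4 0" --pt "2 -0.3 0" --pt "2 -0.3 0" --pt "1 -0.1 0" --pt "0 0 0" --twist '[0, 0, 0, 0, 0, 0]'

```text
clock: 8.8
eef_pos: [0.5156, 0.0016, -0.0007]
ee_rot: [-180.0, 0.0, 172.7]
force: [-0.7, 0.5, -1.1]
finger_gap: -0.0
```

jog_arm --pt "2 -0.3 0" --pt "2 -0.3 0" --pt "0 0 0" --twist '[0, 0, 0]'

```text
clock: 9.18
eef_pos: [0.5164, 0.0015, -0.0012]
ee_rot: [180.0, -0.3, 172.8]
force: [-6.2, 0.4, 5.0]
finger_gap: -0.0003
```

jog_arm --pt "2 -0.3 0" --pt "2 -0.3 0" --pt "0 0 0" --twist '[0, 0, 0]'

```text
clock: 9.55
eef_pos: [0.5161, 0.0015, -0.0018]
ee_rot: [180.0, -0.8, 172.8]
force: [-12.9, 1.6, 9.1]
finger_gap: -0.0002
```

```bash
python3 tip.py t4
```

```text
[ 0.51613685  0.00155272 -0.00185217] [-12.42579114   1.52249767   8.69136663]
0.024 18 [ 0.5026 -0.0115  0.0208] [0.5203 0.0048 0.0279]
0.032 38 [ 0.5021 -0.0136  0.0285] [0.5187 0.0064 0.0361]
0.04 45 [ 0.5022 -0.0131  0.0362] [0.5211 0.0091 0.0441]
0.048 45 [ 0.5022 -0.0128  0.0443] [0.5202 0.0091 0.0521]
0.056 29 [ 0.5028 -0.0133  0.0523] [0.5207 0.0125 0.0589]
0.064 42 [ 0.4987 -0.0263  0.0604] [0.5267 0.0276 0.0681]
0.072 76 [ 0.4983 -0.0281  0.0684] [0.5264 0.0307 0.076 ]
0.08 45 [ 0.4996 -0.0284  0.0762] [0.5211 0.0311 0.0838]
```

```bash
sleep 1
```

```text
(no output)
```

View pics/t4.png

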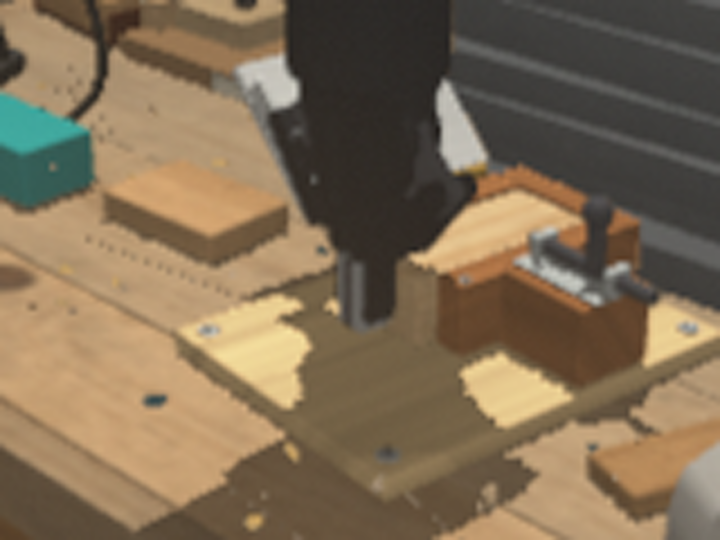

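jog_arm --pt "-20 2.7 0" --pt "-20 2.7 0" --pt "0 0 40" --pt "0 0 50" --pt "0 0 50" --pt "0 0 10" --pt "28 34 0" --pt "29 34 0" --pt "29 34 0" --pt "29 34 0" --pt "0 0 0" --pt "0 0 0" --twist '[0, 0, 0, 0, 0, 0, 0, 0, 0, 0, 0, 0]'

```text
clock: 11.1
eef_pos: [0.5978, 0.1409, 0.148]
ee_rot: [-179.9, -0.1, 172.7]
force: [0.2, -1.0, 0.3]
finger_gap: 0.0
```

```bash
cat > jigv.py <<'E'
from h import *
import sys
a=sys.argv[1];pj=np.load("jig.npy");c,s_=np.cos(pj[2]),np.sin(pj[2])
print(env.state()["eef_pos"],env.state()["force"])
x,y,_=env.state()["eef_pos"];print("tcp jig mm",1e3*np.array([c*(x-pj[0])+s_*(y-pj[1]),-s_*(x-pj[0])+c*(y-pj[1])]))
ims=[]
for n in("scene","top"):
    p,d=env.grab_frame(n);P=cloud(n,d).reshape(-1,3);ok=(d>0).ravel()
    D=P-[pj[0],pj[1],0];J=np.stack([c*D[:,0]+s_*D[:,1],-s_*D[:,0]+c*D[:,1],D[:,2]],1)*1e3
    C=p.reshape(-1,3).astype(int);wood=ok&(C[:,2]-C[:,0]>15);met=ok&(C.max(1)-C.min(1)<22)
    m=wood&(abs(J[:,2]-47)<3)&(abs(J[:,1])<20)&(J[:,0]<60)&(J[:,0]>-130)
    if m.sum()>20: print(n,"blocktop x",np.percentile(J[m,0],[0,1,99,100]).round(1),m.sum())
    m=met&(J[:,2]>49)&(J[:,2]<150)&(J[:,1]>-45)&(J[:,1]<140)&(J[:,0]>-66)&(J[:,0]<54)&(np.hypot(J[:,1]-47.5,J[:,2]-52)<96)&(np.hypot(J[:,1]-47.5,J[:,2]-52)>15)&(C.min(1)>100)
    if m.sum()>20: print(n,"leaf",m.sum(),np.degrees(np.percentile(np.arctan2(J[m,2]-52,-(J[m,1]-47.5)),[10,50,90])).round(1),"z",np.percentile(J[m,2],[5,50,95]).round(1),"y",np.percentile(J[m,1],[1,99]).round(1))
    m=ok&(J[:,2]>78)&(J[:,2]<98)&(abs(J[:,0])<14)&(J[:,1]<-45)&(J[:,1]>-100)&(C.max(1)<100)
    if m.sum()>5: print(n,"knob y",np.percentile(J[m,1],[0,50,100]).round(1),m.sum())
    u,v=proj(n,[.575,.01,.07]).astype(int)
    h=60;w=75;ims.append(cv2.resize(p[v-h:v+h,u-w:u+w],None,fx=2.6,fy=4.0*.65,interpolation=cv2.INTER_CUBIC))
cv2.imwrite(f"pics/{a}.png",np.hstack(ims))
E
python3 jigv.py j1
```

```text
[0.59779588 0.140894   0.1480126 ] [ 0.15065431 -0.97596475  0.26365597]
tcp jig mm [ -4.00403786 149.23734282]
scene blocktop x [-58.2 -56.7  57.7  59.5] 430
scene leaf 1251 [124.2 130.9 133.3] z [ 67.2  91.1 114.8] y [ 55.7 107.7]
scene knob y [-92.1 -87.5 -79.9] 46
top blocktop x [-55.9 -54.8  57.6  59.4] 821
top leaf 559 [122.9 129.8 132.6] z [ 66.8  84.8 107.8] y [ 53.5 107.8]
top knob y [-89.6 -83.2 -76.5] 38
```

```bash
sleep 1
```

```text
(no output)
```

View pics/j1.png

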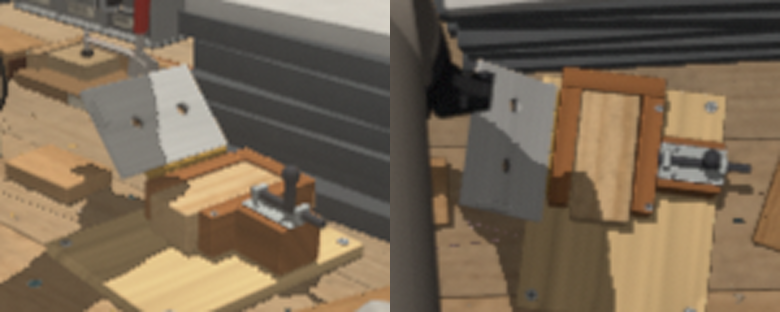

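```bash
python3 tip.py t5; python3 - <<'E'
from h import *
p,d=env.grab_frame("top");cv2.imwrite("pics/t5b.png",p)
print(proj("top",[.598,.141,.172]),proj("scene",[.598,.141,.172]))
E
```

```text
[0.59790549 0.14013431 0.14924193] [-0.07317344 -0.33094773 -0.22563497]
0.175 32 [0.5842 0.1275 0.1715] [0.6041 0.1478 0.1791]
0.183 37 [0.5827 0.1236 0.1794] [0.6002 0.1469 0.1871]
0.191 37 [0.5825 0.1253 0.1873] [0.6002 0.1461 0.195 ]
0.199 38 [0.5833 0.1247 0.1954] [0.6005 0.1473 0.203 ]
0.207 38 [0.5822 0.123  0.2036] [0.599 0.154 0.211]
0.215 48 [0.5791 0.1104 0.2113] [0.6042 0.1679 0.2192]
0.223 61 [0.5769 0.1103 0.2194] [0.6086 0.1698 0.2269]
0.231 50 [0.5781 0.1102 0.2273] [0.5994 0.1682 0.235 ]
[276.76469724 161.49998734] [300.60312958 143.54013054]
```

```bash
sleep 1
```

```text
(no output)
```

View pics/t5.png

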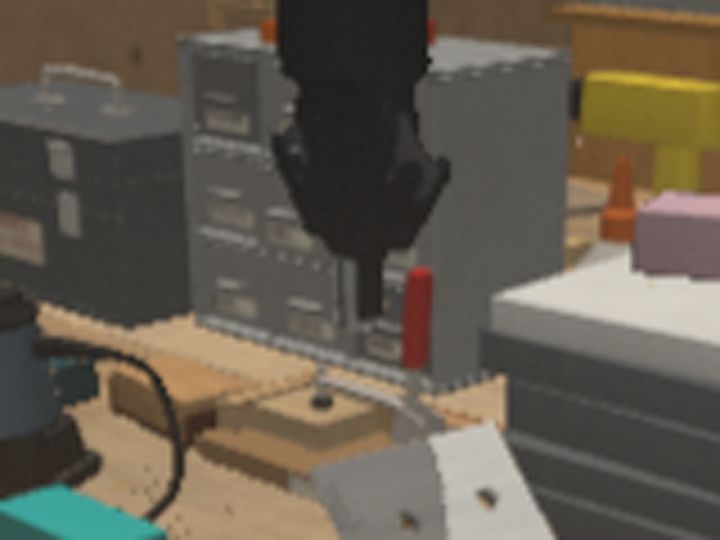

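View pics/t5b.png

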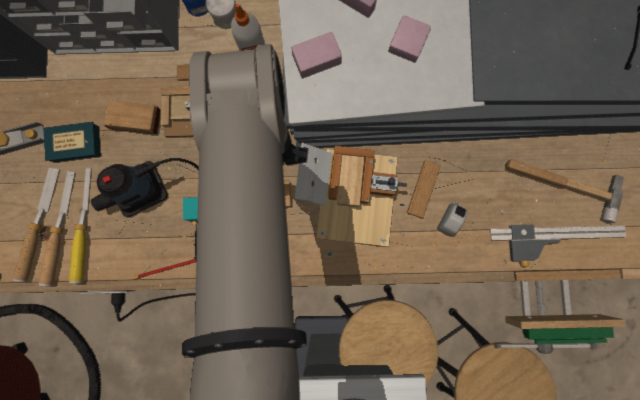

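jog_arm --pt "0 0 -31" --pt "0 0 -31" --pt "0 0 0" --pt "-1.6 -11.9 0" --pt "-1.6 -11.9 0" --pt "-1.2 -8.9 0" --pt "-1.2 -8.9 0" --pt "-1.2 -8.9 0" --pt "-1.2 -8.9 0" --pt "-1.2 -8.9 0" --pt "-1.2 -8.9 0" --pt "0 0 0" --twist '[0, 0, 0, 0, 0, 0, 0, 0, 0, 0, 0, 0]'

```text
clock: 12.8
eef_pos: [0.5936, 0.093, 0.1022]
ee_rot: [177.6, 0.7, 173.7]
force: [-13.6, 30.4, 48.6]
finger_gap: -0.0003
```

```bash
python3 jigv.py j2
```

```text
[0.59364161 0.09299992 0.10217046] [-13.57144998  30.42448754  48.63039317]
tcp jig mm [ -1.60736675 101.22320685]
scene blocktop x [-57.4 -56.6  57.5  59.7] 432
scene leaf 1345 [109.1 115.7 118.2] z [ 69.5  99.3 127.4] y [51.2 88.6]
scene knob y [-92.  -87.5 -81.8] 50
top blocktop x [-56.  -54.9  57.9  60. ] 825
top knob y [-89.5 -83.6 -76.8] 38
```

```bash
sleep 1
```

```text
(no output)
```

View pics/j2.png

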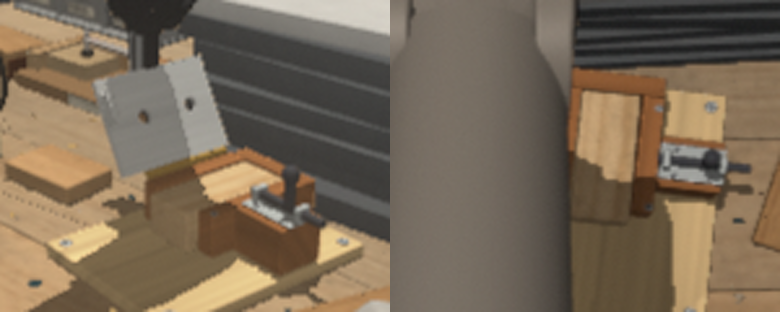

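The force says it jammed. The finger's underside sat on the leaf's free edge, giving a force of about 57 N along the leaf toward the hinge. The leaf is now at 116°. I'll back off, go lower and push on the outer face.

jog_arm --pt "2.7 19.8 14" --pt "2.7 19.8 0" --pt "2.7 19.8 0" --pt "0.7 5 0" --pt "0 0 -14" --pt "0 0 -11" --pt "0 0 0" --pt "0 0 0" --twist '[0, 0, 0, 0, 0, 0, 0, 0]'

```text
clock: 13.9
eef_pos: [0.5968, 0.1283, 0.0762]
ee_rot: [-180.0, -0.0, 172.7]
force: [0.9, 0.1, -0.1]
finger_gap: 0.0002
```

```bash
python3 jigv.py j3; python3 tip.py t6
```

```text
[0.59676203 0.12832089 0.07619325] [ 0.89686905  0.14268836 -0.12041386]
tcp jig mm [ -3.31867415 136.64042526]
scene blocktop x [-57.5 -56.8  57.1  60. ] 430
scene leaf 1351 [107.6 114.2 116.5] z [ 69.6 100.  129. ] y [50.9 86.8]
scene knob y [-92.4 -87.4 -81.4] 49
top blocktop x [-56.2 -55.   58.2  59.8] 793
top leaf 253 [105.3 114.8 116.9] z [ 68.1 108.1 132.5] y [-41.5  90.8]
top knob y [-89.6 -83.3 -76.4] 37
[0.59716975 0.12891633 0.07686301] [0.54547295 0.00677251 1.3882577 ]
0.111 5 [0.5842 0.127  0.1105] [0.5864 0.136  0.1142]
0.119 30 [0.5828 0.1142 0.1154] [0.5994 0.1345 0.1228]
0.127 36 [0.5833 0.1132 0.1229] [0.5999 0.1348 0.1304]
0.135 31 [0.581  0.1138 0.1311] [0.5996 0.1362 0.1385]
0.143 36 [0.5792 0.0993 0.1391] [0.5997 0.1555 0.1467]
0.151 57 [0.5779 0.0992 0.1471] [0.6058 0.156  0.1547]
0.159 40 [0.5774 0.1006 0.1552] [0.5959 0.1588 0.1628]
```

```bash
sleep 1
```

```text
(no output)
```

View pics/t6.png

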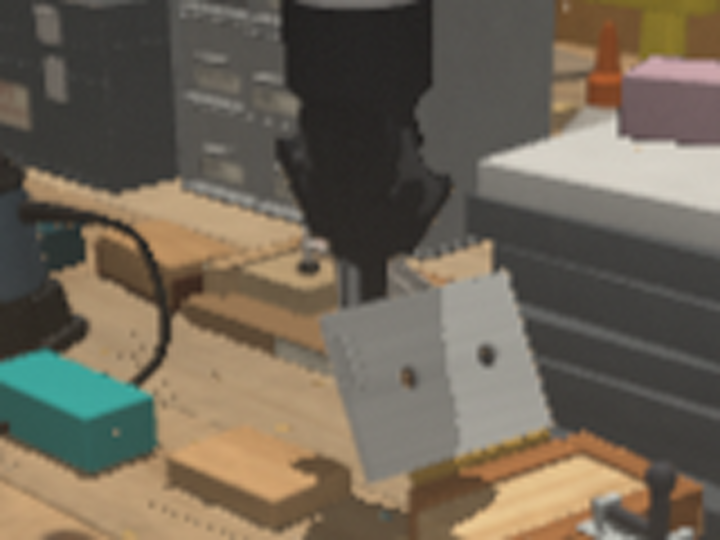

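jog_arm --pt "-1.6 -11.9 2" --pt "-1.6 -11.9 2" --pt "-1.1 -7.9 0" --pt "-1.1 -7.9 1" --pt "-1.1 -7.9 1" --pt "-1.1 -7.9 1" --pt "0 0 0" --twist '[0, 0, 0, 0, 0, 0, 0]'

```text
clock: 14.92
eef_pos: [0.5887, 0.0716, 0.0832]
ee_rot: [-179.9, -0.0, 172.6]
force: [-0.2, -0.3, -0.2]
finger_gap: -0.0001
```

```bash
python3 jigv.py j4
```

```text
[0.58873269 0.07164684 0.08317615] [-0.15166668 -0.33270462 -0.24280413]
tcp jig mm [-3.56723132 79.40095967]
scene blocktop x [-57.6 -56.4  57.7  59.8] 436
scene leaf 1346 [89.7 95.8 97.8] z [ 71.1 106.4 138.2] y [43.  60.5]
scene knob y [-92.5 -87.6 -80.4] 49
top blocktop x [-56.2 -55.   56.9  59.7] 780
top knob y [-89.5 -83.5 -76.6] 38
```

jog_arm --pt "-1 -7.1 5.5" --pt "-1 -7.1 5.5" --pt "-1.2 -8.9 1" --pt "-1.2 -8.9 1" --pt "-1.3 -9.2 -2" --pt "-1.3 -9.2 -2" --pt "0 0 0" --twist '[0, 0, 0, 0, 0, 0, 0]'

```text
clock: 15.9
eef_pos: [0.5817, 0.0211, 0.092]
ee_rot: [-179.9, -0.0, 172.6]
force: [0.8, -0.4, -0.1]
finger_gap: 0.0001
```

```bash
python3 jigv.py j5
```

```text
[0.58168479 0.02114756 0.09201221] [ 0.79708987 -0.36852693 -0.12084421]
tcp jig mm [-3.68307724 28.41236783]
scene blocktop x [-58.3 -57.   56.8  59.7] 427
scene leaf 928 [54.4 59.7 62. ] z [ 68.  104.  131.4] y [ 2.4 38.3]
scene knob y [-91.8 -87.6 -80.8] 50
top knob y [-89.5 -83.6 -76.5] 38
```

```bash
sleep 1
```

```text
(no output)
```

View pics/j5.png

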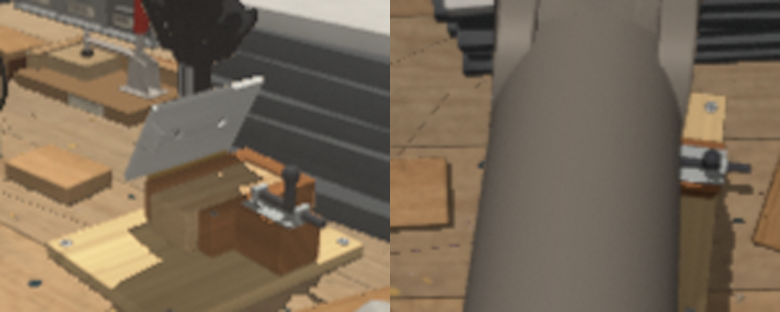

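jog_arm --pt "-1.1 -7.9 -5" --pt "-1.1 -7.9 -5" --pt "-0.9 -6.5 -7.2" --pt "-0.9 -6.5 -7.2" --pt "-0.4 -3.1 -5.9" --pt "-0.4 -3.1 -5.9" --pt "-0.4 -3.1 -5.9" --pt "-0.3 -2 -4" --pt "-0.3 -2 -4" --pt "0 0 0" --twist '[0, 0, 0, 0, 0, 0, 0, 0, 0, 0]'

```text
clock: 17.25
eef_pos: [0.5759, -0.0192, 0.0418]
ee_rot: [-180.0, -0.0, 172.7]
force: [-0.2, -0.7, 0.8]
finger_gap: -0.0003
```

```bash
python3 jigv.py j6
```

```text
[ 0.57592967 -0.0192437   0.04179678] [-0.2224977  -0.73964654  0.75494111]
tcp jig mm [ -3.89257269 -12.38630563]
scene leaf 574 [ 6.   8.7 13.6] z [56.9 61.5 64.3] y [-41.6  30.2]
scene knob y [-91.4 -87.1 -80.7] 53
```

```bash
sleep 1
```

```text
(no output)
```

View pics/j6.png

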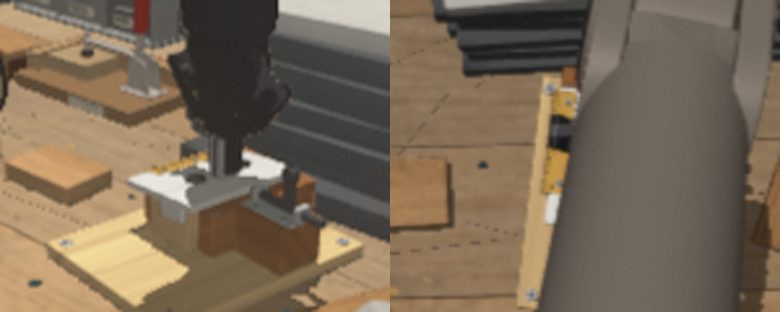

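jog_arm --pt "-0.4 -3 -3" --pt "-0.4 -3 -3" --pt "-0.1 -1 -3" --pt "0 0 -2" --pt "0 0 -2" --pt "0 0 -2" --pt "0 0 0" --twist '[0, 0, 0, 0, 0, 0, 0]'

```text
clock: 18.23
eef_pos: [0.5758, -0.0257, 0.0345]
ee_rot: [179.8, 0.1, 172.7]
force: [-14.1, 3.0, 39.8]
finger_gap: -0.0001
```

```bash
python3 jigv.py j7; python3 tip.py t7
```

```text
[ 0.57575946 -0.02573721  0.03452581] [-14.14216047   2.99999714  39.80143645]
tcp jig mm [ -3.17825165 -18.84264749]
scene leaf 595 [1.7 3.4 8.8] z [52.7 55.7 56.8] y [-42.3  30.5]
scene knob y [-91.8 -87.6 -82.3] 47
top leaf 179 [ 5.2 10.8 15.8] z [53.5 56.2 58.3] y [15.9 32.4]
[ 0.57575174 -0.02573079  0.03454535] [-14.26167727   2.32016601  38.88886836]
0.053 121 [ 0.5461 -0.0557  0.0506] [0.6034 0.0031 0.0565]
0.061 69 [ 0.547  -0.0543  0.0566] [0.5794 0.0036 0.0643]
0.069 44 [ 0.5612 -0.0556  0.0646] [ 0.5777 -0.0123  0.0723]
0.077 42 [ 0.5612 -0.0409  0.0726] [ 0.5782 -0.0186  0.0804]
0.085 42 [ 0.5605 -0.0408  0.081 ] [ 0.5782 -0.02    0.0884]
0.093 36 [ 0.5606 -0.0422  0.0887] [ 0.5765 -0.0135  0.0962]
0.101 54 [ 0.5572 -0.0556  0.0966] [0.5842 0.0008 0.1045]
0.109 87 [ 0.5563 -0.0555  0.1048] [0.5831 0.0038 0.1125]
0.117 57 [ 0.556  -0.0534  0.1126] [0.5831 0.004  0.1201]
```

```bash
sleep 1
```

```text
(no output)
```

View pics/t7.png

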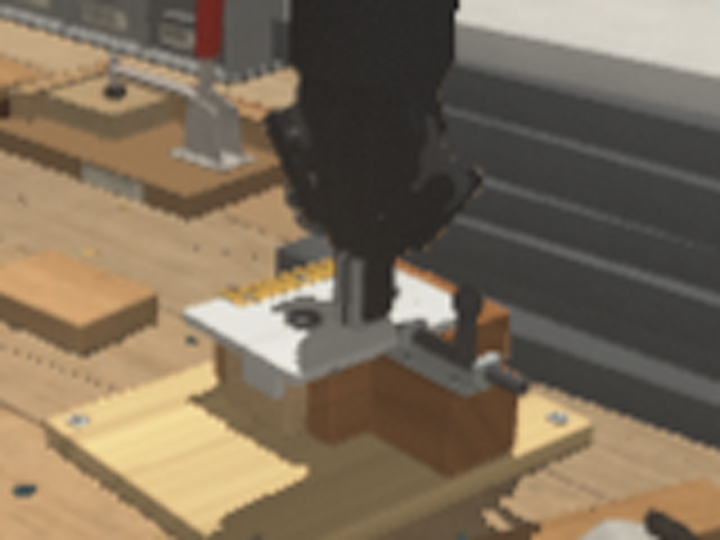

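jog_arm --pt "0 0 30" --pt "0 0 40" --pt "0 0 25" --pt "-4 -36 0" --pt "-3.8 -36 0" --pt "-3 -36.5 0" --pt "0 0 0" --pt "0 0 0" --twist '[0, 0, 0, 0, 0, 0, 0, 0]'

```text
clock: 19.38
eef_pos: [0.5645, -0.1335, 0.1219]
ee_rot: [179.9, -0.0, 172.7]
force: [-0.3, 0.3, -0.3]
finger_gap: -0.0001
```

```bash
python3 jigv.py j8
```

```text
[ 0.56454464 -0.13354702  0.12186239] [-0.3260146   0.26851236 -0.30715419]
tcp jig mm [   0.37043492 -127.17609094]
scene leaf 758 [2.  3.9 9. ] z [53.5 55.9 57. ] y [-42.   29.9]
scene knob y [-91.6 -87.8 -81.5] 50
top blocktop x [-28.6 -27.7  59.7  59.9] 54
top leaf 1625 [ 2.   4.4 10.5] z [53.4 56.2 58.9] y [-40.   30.2]
top knob y [-89.3 -82.9 -76.7] 37
```

```bash
sleep 1
```

```text
(no output)
```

View pics/j8.png

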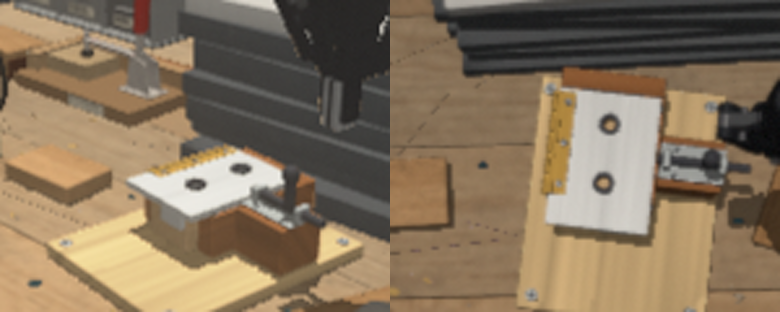

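jog_arm --pt "0 0 -35" --pt "0 0 -35" --pt "0 0 0" --pt "1.1 7.9 0" --pt "0.8 5.9 0" --pt "0.5 4 0" --pt "0.5 4 0" --pt "0.5 4 0" --pt "0.5 4 0" --pt "0.5 4 0" --pt "0.5 4 0" --pt "0 0 0" --twist '[0, 0, 0, 0, 0, 0, 0, 0, 0, 0, 0, 0]'

```text
clock: 20.98
eef_pos: [0.5697, -0.0958, 0.0522]
ee_rot: [180.0, 0.0, 172.8]
force: [-0.1, 0.0, -0.2]
finger_gap: 0.0001
```

```bash
python3 jigv.py j9
```

```text
[ 0.56972715 -0.09577907  0.0521966 ] [-0.12827336  0.0068528  -0.17325021]
tcp jig mm [  0.36934465 -89.05422289]
scene leaf 702 [2.2 4.1 9.2] z [53.2 55.9 57.2] y [-42.   29.8]
scene knob y [-99.9 -86.8 -64.7] 90
top blocktop x [-28.5 -27.5  59.9  60. ] 63
top leaf 1593 [ 2.   4.5 10.7] z [53.6 56.1 58.8] y [-39.8  30.3]
top knob y [-84.3 -79.9 -76. ] 7
```

```bash
sleep 1
```

```text
(no output)
```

View pics/j9.png

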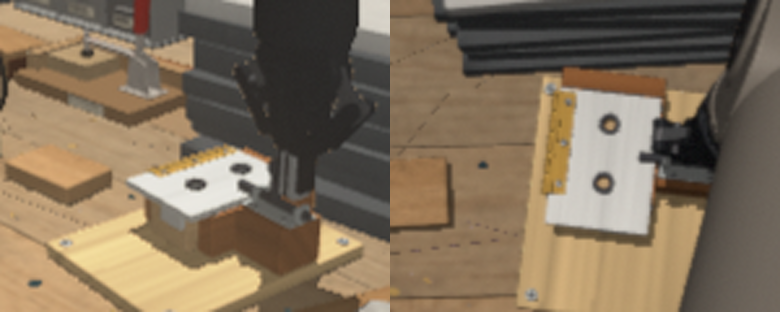

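The bolt is moving over the leaf's edge. I'll push on until it meets its stop.

jog_arm --pt "0.4 3 0" --pt "0.3 2 0" --pt "0.3 2 0" --pt "0.3 2 0" --pt "0.1 1 0" --pt "0 0 0" --twist '[0, 0, 0, 0, 0, 0]'

```text
clock: 21.82
eef_pos: [0.5706, -0.0867, 0.052]
ee_rot: [-180.0, -0.0, 172.7]
force: [-1.0, -1.7, -1.0]
finger_gap: 0.0002
```

jog_arm --pt "0.3 2 0" --pt "0.3 2 0" --pt "0.3 2 0" --pt "0 0 0" --twist '[0, 0, 0, 0]'

```text
clock: 22.32
eef_pos: [0.5706, -0.0864, 0.0522]
ee_rot: [-179.6, -0.0, 172.5]
force: [-1.5, -10.1, -0.7]
finger_gap: -0.0001
```

jog_arm --pt "-2.7 -19.8 0" --pt "-2.7 -19.8 0" --pt "0 0 40" --pt "0 0 50" --pt "-30 -30 20" --pt "-40 -30 0" --pt "-40 -30 0" --pt "0 0 0" --pt "0 0 0" --twist '[0, 0, 0, 0, 0, 0, 0, 0, 0]'

```text
clock: 23.45
eef_pos: [0.457, -0.2098, 0.1626]
ee_rot: [179.9, 0.1, 172.7]
force: [0.7, 0.3, -0.2]
finger_gap: -0.0004
```

```bash
python3 jigv.py j10; python3 - <<'E'
from h import *
for n in("scene","top"):
    p,d=env.grab_frame(n);u,v=proj(n,[.575,-.03,.06]).astype(int)
    cv2.imwrite(f"pics/{n}9.png",cv2.resize(p[v-60:v+60,u-80:u+80],None,fx=4.5,fy=4.5,interpolation=cv2.INTER_CUBIC))
    for x in ["spare_offcut","tape_measure","thin_strip","bolt_knob"]:print(n,x,[(np.round(r["at"],3).tolist(),round(r["conf"],2)) for r in env.search_frame(n,x)[:2]])
E
```

```text
[ 0.45698518 -0.20982219  0.16258197] [ 0.67819296  0.30989871 -0.18208234]
tcp jig mm [ -95.81859795 -217.36814836]
scene leaf 716 [1.8 3.9 9.3] z [53.  55.8 57.2] y [-41.9  30.5]
scene knob y [-67.  -64.1 -57.3] 43
top blocktop x [-64.  -43.8  59.6  59.8] 58
top leaf 1592 [ 2.   4.5 10.8] z [53.5 56.2 58.9] y [-39.9  30.2]
top knob y [-66.  -58.7 -53. ] 35
scene spare_offcut [([0.548, 0.159, 0.018], 0.67)]
scene tape_measure [([0.479, -0.239, 0.036], 0.77)]
scene thin_strip [([0.551, -0.172, 0.014], 0.86)]
scene bolt_knob [([0.558, -0.011, 0.053], 0.52), ([0.569, -0.072, 0.062], 0.43)]
top spare_offcut [([0.559, 0.17, 0.021], 0.59)]
top tape_measure [([0.498, -0.224, 0.048], 0.71)]
top thin_strip [([0.56, -0.175, 0.012], 0.93)]
top bolt_knob []
```

```bash
sleep 1
```

```text
(no output)
```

View pics/scene9.png

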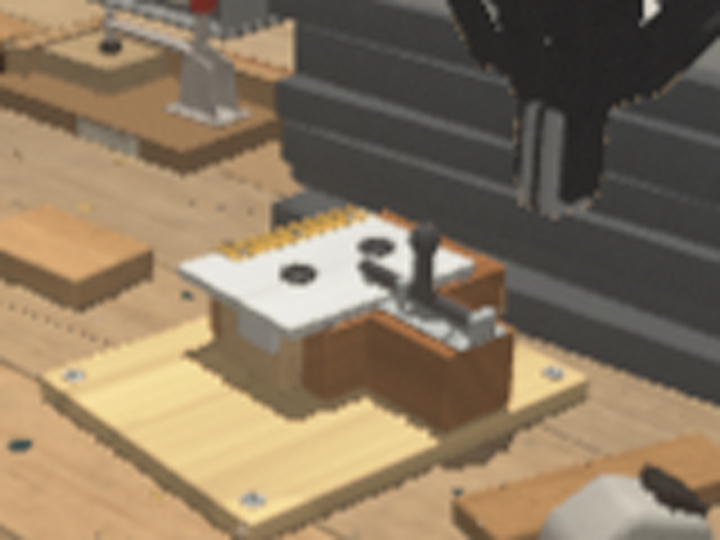

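View pics/top9.png

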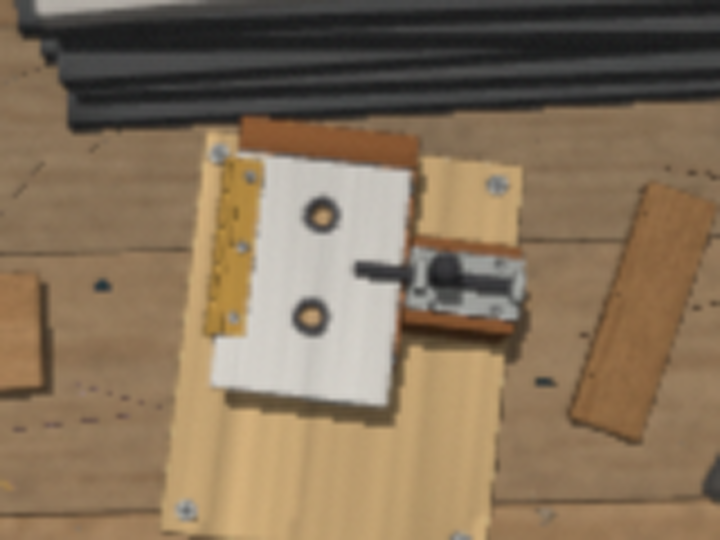

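```bash
python3 -c "
from h import *
print(env.close_job())"
```

```text
the job is handed in; nothing more can be done
None
```

The jig is ready for the drill, and I handed the job in at about 24 s of the 51 s allowed. I pushed with closed fingertips only and picked nothing up.

**Last checks**
- **Block:** it is hard against the end stop. Its near end was at jig x ≈ -55 before the leaf covered it, and I pressed with about 13 N.
- **Leaf:** it lies flat, with its top measured at z ≈ 56 against a nominal 55 (other heights also read about 1 mm high). The lip dropped in front of the block. I pressed it down with about 40 N.
- **Bolt:** it is fully across over the leaf's edge. The knob centre is at y ≈ -59 from the top camera, and it stopped firmly at 10 N.
- **Bystanders:** the offcut, tape measure and strip read where they were at the start, within the networks' error.

**What went wrong or disagreed**
- **Tool height:** the reported tool height put the fingertips about 40 mm lower than the cameras showed, so my first push passed over the block. I corrected for this from the pictures.
- **Leaf jam:** the first push on the leaf caught its free edge and gave about 59 N at the wrist, under the 120 N limit. I backed off and pushed it from lower down, and that went freely.
- **Knob detection:** at the end the network's reading of the bolt knob was unreliable. It missed the knob in the top view, and its best guess in the scene view was off the knob. I relied on depth, force and the picture instead.

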